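# Press the cap mat onto a well plate with a lever press

## Task

Seal the well plate in the bench press: push the press's tray fully home under the ram, then pull the sprung lever all the way down to its stop so the ram presses the cap mat onto the plate. Ease the lever slowly back up to rest, staying with it all the way so that it never springs back, and leave the tray in and the things around the press undisturbed.

Things in the scene. Friction and masses are not known exactly. Their poses are not given: they have to be found in the camera images.
- press: White C-frame bench press, fixed to the worktop: base 165 x 156 mm, 240 mm high. Origin on the worktop, straight below the ram; its own x axis points from the front (robot side, where tray and lever are) to the column at the back, y to the left, z up. It stands turned by some yaw. The head above the tray reaches from 30 mm in front of the origin backwards, 62 mm wide, 140 to 240 mm above the worktop; the ram's steel plate (80 x 120 mm) hangs 72 mm above the worktop.
- tray (a joint): Slide of the aluminium tray (98 x 140 mm, carrying a well plate), in m: 0 = fully home under the ram (against a stop), grows as the tray is drawn out towards the front along the press's -x, at most 0.075. It starts 0.045 to 0.075 out. Pushing it takes about 2 N plus some damping (6 N per m/s); it stays where it is left.
- tray_bar (a point): Centre of the tray's handle: a black horizontal bar, 14 mm thick, 92 mm long along the press's y, carried 55 mm above the worktop, 61 mm in front of the tray, on two thin arms at its ends (80 mm apart). Moves with the tray; free space in front of and behind the bar. When the tray is home this point lies at (-0.110, 0.025, 0.055) in the press's frame.
- lever (a joint): Hinge of the press's lever, in rad: 0 = rest, lever pointing forward and up at 0.56 rad (32 degrees) above level; grows as it is pulled down; hard stop at 1.0 (25 degrees below level). A spring pulls it back towards 0: about 5 N at the grip at rest, 11 N at the stop, plus about 2 N while the ram pushes the mat, and damping of 0.5 N m per rad/s. Let go, it flies back. The ram goes down 26 mm per rad.
- lever_pivot (a point): Point on the lever's hinge axis, level with the middle of the grip along the press's y; at (0.020, -0.150, 0.200) in the press's frame. The axis is the press's y axis direction.
- lever_grip (a point): Centre of the lever's grip: a black round sleeve, 22 mm in diameter, 110 mm long along the press's y (horizontal), that turns freely on its pin, out to the right of the press with free space around and above. It lies 190 mm from lever_pivot, towards the front: at lever value q it is 0.19*cos(0.56-q) in front of the pivot and 0.19*sin(0.56-q) above it. The lever's arm joins its left end. At rest the grip's centre is 301 mm above the worktop, the highest part of the press.
- cap_mat (a joint): How far the grey rigid cap mat (84 x 126 x 6 mm, lying on the well plate in the tray) is pressed down onto the plate, in m: 0 = standing 8 mm proud, 0.008 = fully seated. Held by friction (12 N); the ram seats it at the bottom of the lever's stroke when the tray is home.
- mat_top (a point): Centre of the cap mat's top face: 54 mm above the worktop when proud, 46 mm when seated.
- stain_jar: Bystander: white screw-cap jar, 60 mm wide, 76 mm high, to the right of the press. Origin at the centre of its underside.
- tip_box: Bystander: clear and white pipette-tip box, 92 x 123 x 58 mm, to the right of the press. Origin at the centre of its underside.
- freezer_box: Bystander: white card box, 88 x 88 x 53 mm, to the left of the press. Origin at the centre of its underside.

How it is judged:
By the outcome, as a careful person would: the job done as asked, in the order asked, and still so for the second after the job is handed in, with the robot touching nothing.
It also fails if it takes over 58 s, if anything falls off the work surface, if the arm or the gripper's body presses on something with over 40 N, if the wrist force passes 120 N, or if a joint passes its speed limit or range.

## Robot

A 7-joint arm with a two-finger parallel gripper is mounted at the origin on a cart in front of the work surface, level with it; the furniture and walls round the work are solid. World frame = base frame: x ahead of the robot, y to its left, z up, the work surface at z = 0. Lengths are in m, angles in rad, forces in N, time in s.
With the tool pointing down it reaches from about 0.35 to 0.9 m from the base axis. Payload 19.9 kg.
Tool frame: the origin (TCP) lies midway between the tips of the shut fingers; the grasp point (between the pads) lies 19 mm behind it; z points along the fingers, x is the direction in which the jaws open and shut, and the axes are right-handed (so a half turn about z gives the same grasp; the last joint's range is limited). The gripper opens to 94 mm and grips with 3 to 60 N. Pads are 16 mm wide; open, the fingers measure 119 mm over their backs; the gripper's body (75 mm by 177 mm) begins 78 mm behind the grasp point.
Start: joints at [1.097, 0.417, -0.01, 1.614, 0.005, 1.111, -0.053], TCP at [0.262, -0.568, 0.205] pointing down, gripper open.
Joint ranges: [-2.81, 2.81], [-0.39, 2.02], [-1.27, 1.25], [0.06, 2.57], [-1.19, 4.33], [0.19, 2], [-2.82, 2.82]. Speed limits (rad/s): [1.89, 1.89, 2.39, 2.39, 3.01, 3.01, 3.01].

## Interface

Orientations are given as a unit quaternion [x, y, z, w].
In Python, from cell import robot, cams gives the robot as it stands. The module is installed in compiled form; this text tells all that it offers.
- The arm moves only by the tool drive_tool, never from a script. Its argument "motion" is a list of rows, each an object of numbers: "x", "y", "z": the shift along the tool's x, y, z in m; "wx", "wy", "wz": the turn, a rotation vector about the tool's x, y, z in rad; "jaw": the closure, from -1 (fully open) to 1 (shut). In form: [{"x": .., "y": .., "z": .., "wx": .., "wy": .., "wz": .., "jaw": ..}, ...]. A call has 1 to 20 rows; each row is the pose to reach, as a shift and turn from the pose commanded when the call began, along the tool's axes at that moment; what a row does not reach only later rows make up. A row lasts 1/8 s, in which the tool goes at most 62.5 mm and 10.7 degrees, less where a joint would pass 70% of its speed; a pose out of reach is approached as far as the arm can. A call with a gripper value outside its range is refused whole. The fingers move at their own pace and stop on an object; "force" is the grip in N (left out, the last holds). Time passes only in rows, so rows that repeat a pose let the fingers close. It gives the time, the measured TCP pose, the force and the opening at its end, in the units of the state.
- robot.read_state(): the state, without advancing time (a new reading comes with each control period).
- cams.capture(name): name is "scene" or "top" or "wrist"; returns (picture, depth): 480x640x3 uint8, red, green, blue; 480x640 float32, m along the optical axis (not along the pixel's ray), 0 where there is no reading.
- cams.camera_info(name): a dict with "camera_matrix" (3x3 intrinsics, pixels), "k1" (the pictures are not rectified: a ray, as slopes to the right and down, at radius r is drawn at 1 + k1 r^2 times it, then the intrinsics apply), "rvec" (rotation vector, rad) and "tvec" (3), from world to camera coordinates, as OpenCV has them. Camera axes: x right, y down, z forward; pixel columns grow to the right and rows downward; lengths in m; the calibration is good to about 2 mm. A picture is of the moment at which its call begins: read the wrist's pose just before it. camera_info takes no time and is no camera call; for the wrist camera it gives the pose at the moment of the call.
- robot.finish_job(): hands the job in, once; it reports no verdict.
The state is a dict: "time_s": time; "joint_pos": joint angles; "qd": joint speeds; "effort": joint torques, N m; "tool_pos": TCP position; "ee_rot": TCP orientation; "contact_force": force on the tool from outside, world axes, zero at the start; "wrist_torque": the same for the moment, N m; "grip_width": finger opening in m.
Only numpy, scipy, OpenCV 4.12 (cv2) and the standard library are available. Lean on these libraries where they do the work, as an engineer would, in place of code of your own. Each camera call takes 0.05 s, during which the arm holds its last target.

## Working session

There is one attempt and no reset: what is moved stays moved. The work goes in short steps, Python scripts to look and compute and a tool call to move; the robot and the scene stay as the last step left them, time stands still between calls to the robot, and variables do not carry over. Pictures are saved under pics/ and viewed, and the job is handed in when it is done.

Besides the shell and the picture viewer there is one more tool, called after "Request:" as a command line: name --argument value ..., lists and objects as JSON in quotes. drive_tool: Moves the arm, as the interface text tells. Its arguments: {"type":"object","properties":{"motion":{"type":"array"},"force":{"type":"number"}},"required":["motion"]}

```bash
mkdir -p pics
cat > h.py <<'E'
import numpy as np, cv2
from scipy.spatial.transform import Rotation as R
from cell import robot, cams
def cap(n,f):
    p,d=cams.capture(n); cv2.imwrite('pics/'+f+'.png',p[:,:,::-1]); np.save('pics/'+f+'.npy',d); return p,d
def info(n):
    c=cams.camera_info(n); K=np.array(c['camera_matrix']); Rm=cv2.Rodrigues(np.array(c['rvec'],float))[0]; t=np.array(c['tvec'],float).ravel(); return K,c['k1'],Rm,t
def rays(n,uv,I=None):
    K,k1,Rm,t=I or info(n); uv=np.atleast_2d(np.array(uv,float))
    u=cv2.undistortPoints(uv[:,None],K,np.array([k1,0,0,0.]))[:,0]
    return -Rm.T@t, np.c_[u,np.ones(len(u))]
def onplane(n,uv,z,I=None):
    I=I or info(n); c,u=rays(n,uv,I); d=u@I[2]
    return c+d*((z-c[2])/d[:,2])[:,None]
def atdepth(n,uv,dep,I=None):
    I=I or info(n); c,u=rays(n,uv,I)
    return c+(u*np.asarray(dep).reshape(-1,1))@I[2]
def cloud(n,d,I=None):
    v,u=np.nonzero(d>0); return atdepth(n,np.c_[u,v],d[v,u],I),u,v
E
python3 - <<'E'
from h import *
for n in('scene','top','wrist'):
    cap(n,n+'0'); K,k,Rm,t=info(n); print(n,K[0,0],k,-Rm.T@t,Rm[2])
s=robot.read_state();print(s)
E
```

```text
scene 436.5900958453882 -0.035194376603602716 [0.21900367 0.68200679 0.79630593] [ 0.36506187 -0.69807215 -0.61597492]
top 468.8603652018887 -0.058578626088014195 [ 0.26206108 -0.04699267  1.47871741] [ 0.24305299  0.02878513 -0.96958582]
wrist 349.94707722737786 0.024233406508050274 [ 0.33635378 -0.53398289  0.38485865] [-0.25092232 -0.11367649 -0.96130934]
{'time_s': 0.15, 'joint_pos': array([ 1.09750614,  0.41781253, -0.01031355,  1.61397797,  0.00467209,
        1.11069472, -0.05301473]), 'qd': array([ 0.00053122, -0.002376  , -0.0001212 , -0.00226225,  0.00120271,
       -0.00144389,  0.00026258]), 'effort': array([ 7.18279989e-04, -8.51522326e+01,  6.39578383e-01, -4.26133740e+01,
       -4.86925850e-02,  1.71177427e-02,  1.54900135e-04]), 'tool_pos': array([ 0.26145896, -0.56739768,  0.20500847]), 'ee_rot': array([ 8.42166233e-01, -5.39217811e-01, -3.77511537e-04, -2.14601813e-04]), 'contact_force': array([0.20851331, 0.80671898, 0.05174994]), 'wrist_torque': array([ 0.01596863, -0.01519994,  0.00151211]), 'grip_width': 0.09388038072850524}
```

View pics/scene0.png

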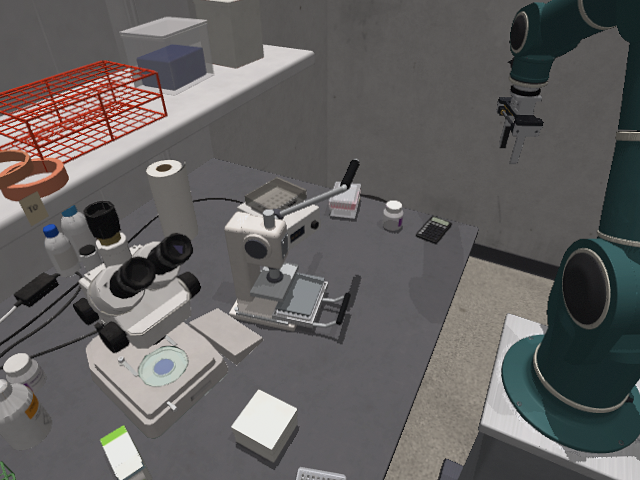

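View pics/top0.png

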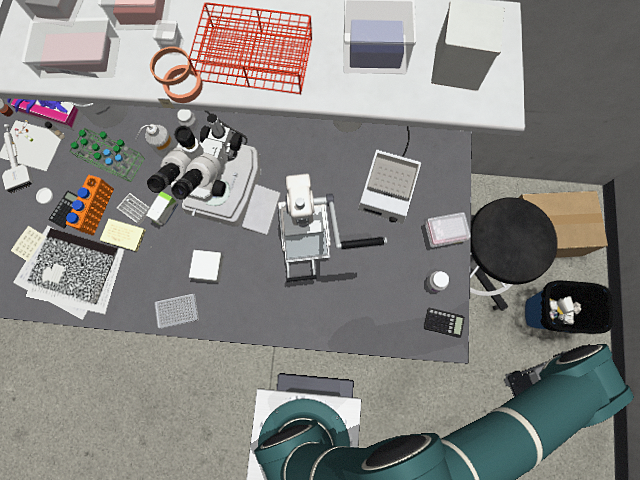

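View pics/wrist0.png

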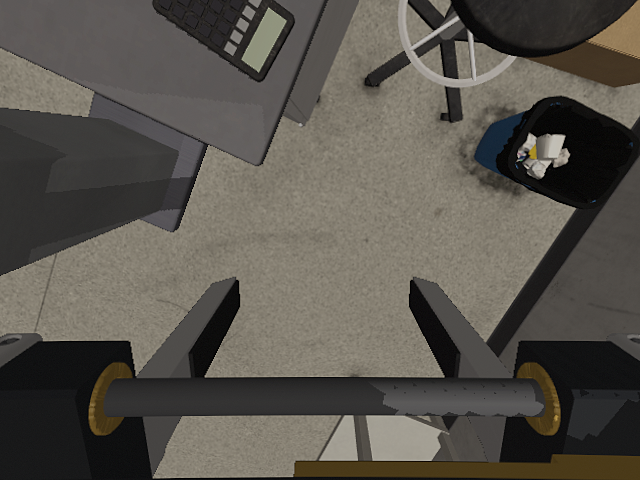

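The top view shows the press at about (300,230), the tray bar at about (302,278) and the lever grip at about (362,242). The scene view shows the same bar at about (343,308) and the grip at about (350,173). Next I'll measure them.

Run:
```python
from h import *
p=cv2.imread('pics/top0.png'); c=p[170:310,250:410]; cv2.imwrite('pics/c1.png',cv2.resize(c,None,fx=5,fy=4.28,interpolation=cv2.INTER_CUBIC))
p=cv2.imread('pics/scene0.png'); c=p[140:350,220:420]; cv2.imwrite('pics/c2.png',cv2.resize(c,None,fx=2.8,fy=2.8,interpolation=cv2.INTER_CUBIC))
I=info('top'); d=np.load('pics/top0.npy'); p=cv2.imread('pics/top0.png')
P,u,v=cloud('top',d,I); col=p[v,u].max(1).astype(int)
def show(nm,m):
    Q=P[m]; print(nm,m.sum())
    if m.sum()<5:return
    mu=np.median(Q,0); C=Q[:,:2]-Q[:,:2].mean(0); w=np.linalg.svd(C,full_matrices=False)[2][0]; s=C@w
    print(' med',mu,'mean',Q.mean(0),'dir',w,np.degrees(np.arctan2(w[1],w[0])),'ext',s.min(),s.max(),'z',np.percentile(Q[:,2],[5,50,95]))
R1=(u>250)&(u<410)&(v>170)&(v<310)
show('bar',R1&(u<325)&(v>262)&(P[:,2]>.045)&(P[:,2]<.08)&(col<70))
show('grip',R1&(u>338)&(P[:,2]>.26)&(col<80))
show('white low base', R1&(P[:,2]>.2)&(P[:,2]<.26)&(col>150))
```

```text
bar 121
 med [0.48780278 0.05278434 0.05897937] mean [0.48823072 0.05359051 0.05888418] dir [ 0.184384   -0.98285428] -79.37477952924938 ext -0.04550518140129625 0.04395982017143189 z [0.05280687 0.05897937 0.06417201]
grip 327
 med [ 0.5534326  -0.11192085  0.30891073] mean [ 0.55392016 -0.11184867  0.30864067] dir [ 0.19902949 -0.9799935 ] -78.51978804027782 ext -0.055441364464645114 0.0543521328313125 z [0.30299145 0.30891073 0.31296924]
white low base 1050
 med [0.69278113 0.06321758 0.23706955] mean [0.69268013 0.05863462 0.23463572] dir [-0.68737779 -0.72630005] -133.4228952818887 ext -0.07554941883762238 0.1266296191444483 z [0.20948078 0.23706955 0.24301325]
```

View pics/c1.png

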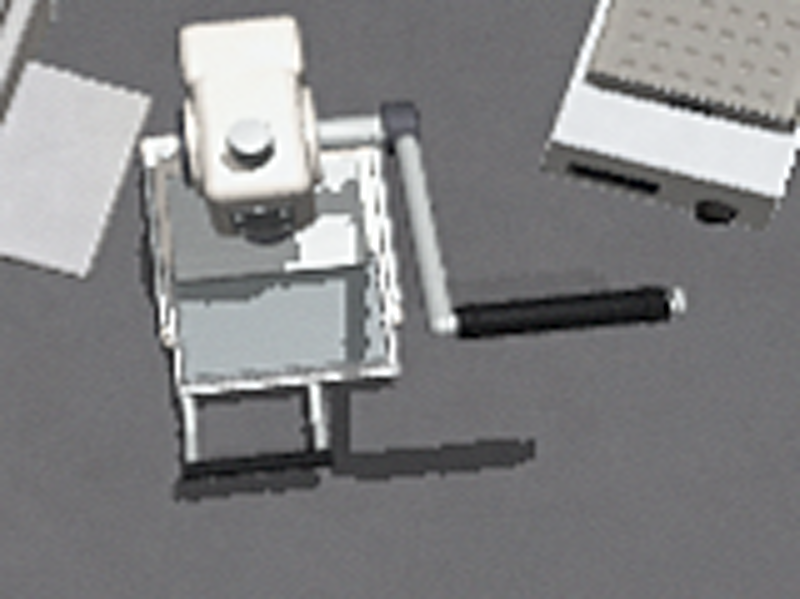

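View pics/c2.png

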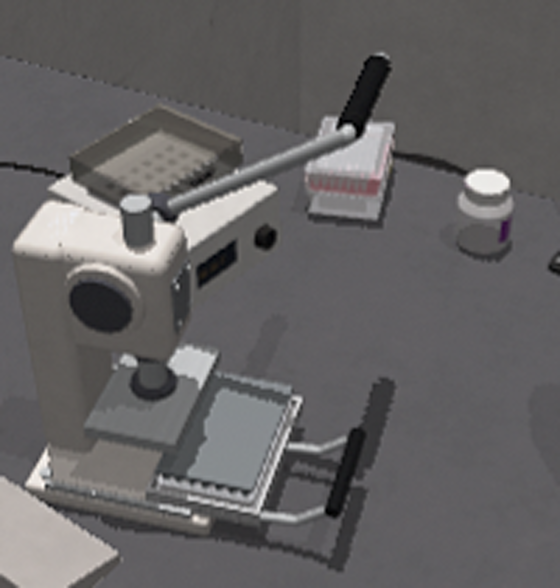

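```bash
cat >> h.py <<'E'
yaw=0.198; O=np.array([.664,.063,0]); RP=R.from_euler('z',yaw).as_matrix()
def W(p): return O+RP@np.array(p,float)
def delta(p,tx):  # target TCP world, tool x angle (world), tool down
    s=robot.read_state(); Rc=R.from_quat(s['ee_rot'])
    x=np.array([np.cos(tx),np.sin(tx),0]);z=np.array([0,0,-1.]);y=np.cross(z,x)
    Rt=R.from_matrix(np.c_[x,y,z])
    return np.round(Rc.inv().apply(p-s['tool_pos']),4), np.round((Rc.inv()*Rt).as_rotvec(),4)
E
python3 - <<'E'
from h import *
print(W([-.235,.045,.205]),delta(W([-.235,.045,.205]),yaw+np.pi/2))
E
```

```text
[0.42473954 0.06089422 0.205     ] (array([-5.023e-01, -4.112e-01,  4.000e-04]), array([-1.3000e-03,  2.0000e-04, -2.9078e+00]))
```

Request:
drive_tool --motion '[{"x": -0.04, "y": -0.033, "z": 0, "wz": -0.18, "jaw": 1}, {"x": -0.08, "y": -0.066, "z": 0, "wz": -0.36, "jaw": 1}, {"x": -0.12, "y": -0.099, "z": 0, "wz": -0.54, "jaw": 1}, {"x": -0.16, "y": -0.132, "z": 0, "wz": -0.72, "jaw": 1}, {"x": -0.2, "y": -0.165, "z": 0, "wz": -0.9, "jaw": 1}, {"x": -0.24, "y": -0.197, "z": 0, "wz": -1.08, "jaw": 1}, {"x": -0.28, "y": -0.23, "z": 0, "wz": -1.26, "jaw": 1}, {"x": -0.32, "y": -0.262, "z": 0, "wz": -1.44, "jaw": 1}, {"x": -0.36, "y": -0.295, "z": 0, "wz": -1.62, "jaw": 1}, {"x": -0.4, "y": -0.328, "z": 0, "wz": -1.8, "jaw": 1}, {"x": -0.44, "y": -0.36, "z": 0, "wz": -1.98, "jaw": 1}, {"x": -0.48, "y": -0.393, "z": 0, "wz": -2.16, "jaw": 1}, {"x": -0.502, "y": -0.411, "z": 0, "wz": -2.34, "jaw": 1}, {"x": -0.502, "y": -0.411, "z": 0, "wz": -2.52, "jaw": 1}, {"x": -0.502, "y": -0.411, "z": 0, "wz": -2.7, "jaw": 1}, {"x": -0.502, "y": -0.411, "z": 0, "wz": -2.908, "jaw": 1}, {"x": -0.502, "y": -0.411, "z": 0, "wz": -2.908, "jaw": 1}]'

```text
invalid input at $.motion[0]: expected keys x, y, z, wx, wy, wz, jaw
```

Request:
drive_tool --motion '[{"x": -0.04, "y": -0.033, "z": 0, "wx": 0, "wy": 0, "wz": -0.18, "jaw": 1}, {"x": -0.08, "y": -0.066, "z": 0, "wx": 0, "wy": 0, "wz": -0.36, "jaw": 1}, {"x": -0.12, "y": -0.099, "z": 0, "wx": 0, "wy": 0, "wz": -0.54, "jaw": 1}, {"x": -0.16, "y": -0.132, "z": 0, "wx": 0, "wy": 0, "wz": -0.72, "jaw": 1}, {"x": -0.2, "y": -0.165, "z": 0, "wx": 0, "wy": 0, "wz": -0.9, "jaw": 1}, {"x": -0.24, "y": -0.197, "z": 0, "wx": 0, "wy": 0, "wz": -1.08, "jaw": 1}, {"x": -0.28, "y": -0.23, "z": 0, "wx": 0, "wy": 0, "wz": -1.26, "jaw": 1}, {"x": -0.32, "y": -0.262, "z": 0, "wx": 0, "wy": 0, "wz": -1.44, "jaw": 1}, {"x": -0.36, "y": -0.295, "z": 0, "wx": 0, "wy": 0, "wz": -1.62, "jaw": 1}, {"x": -0.4, "y": -0.328, "z": 0, "wx": 0, "wy": 0, "wz": -1.8, "jaw": 1}, {"x": -0.44, "y": -0.36, "z": 0, "wx": 0, "wy": 0, "wz": -1.98, "jaw": 1}, {"x": -0.48, "y": -0.393, "z": 0, "wx": 0, "wy": 0, "wz": -2.16, "jaw": 1}, {"x": -0.502, "y": -0.411, "z": 0, "wx": 0, "wy": 0, "wz": -2.34, "jaw": 1}, {"x": -0.502, "y": -0.411, "z": 0, "wx": 0, "wy": 0, "wz": -2.52, "jaw": 1}, {"x": -0.502, "y": -0.411, "z": 0, "wx": 0, "wy": 0, "wz": -2.7, "jaw": 1}, {"x": -0.502, "y": -0.411, "z": 0, "wx": 0, "wy": 0, "wz": -2.908, "jaw": 1}, {"x": -0.502, "y": -0.411, "z": 0, "wx": 0, "wy": 0, "wz": -2.908, "jaw": 1}]'

```text
time_s: 2.28
tool_pos: [0.4247, 0.0602, 0.2054]
ee_rot: [0.634, 0.774, -0.0, -0.0]
contact_force: [0.9, 0.3, 1.0]
grip_width: 0.0005
```

Run:
```python
from h import *
print(delta(W([-.235,.045,.038]),yaw+np.pi/2), robot.read_state()['joint_pos'])
cap('scene','s1')
p=cv2.imread('pics/s1.png')[100:400,150:550]; cv2.imwrite('pics/c3.png',cv2.resize(p,None,fx=2,fy=2))
```

```text
(array([0.0006, 0.0002, 0.1674]), array([-0.0002, -0.0001,  0.0002])) [ 0.54899645  0.10890882 -0.80021717  2.0518033   0.091776    1.01581901
  1.47225904]
```

View pics/c3.png

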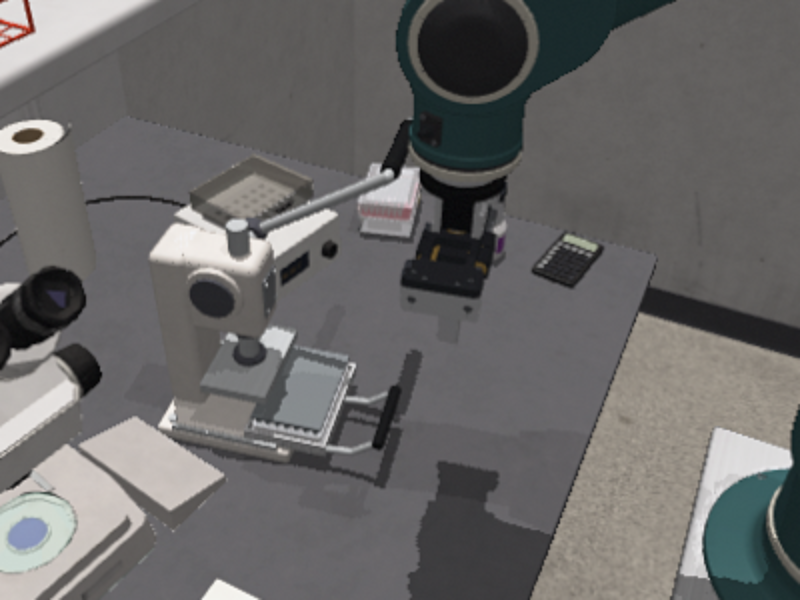

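The gripper is shut with the TCP in front of the bar. In the crop the bar is at (387,415) and the fingers at (440,300), and nothing is in contact. Next it goes down.

Request:
drive_tool --motion '[{"x": 0, "y": 0, "z": 0.05, "wx": 0, "wy": 0, "wz": 0, "jaw": 1}, {"x": 0, "y": 0, "z": 0.1, "wx": 0, "wy": 0, "wz": 0, "jaw": 1}, {"x": 0, "y": 0, "z": 0.14, "wx": 0, "wy": 0, "wz": 0, "jaw": 1}, {"x": 0, "y": 0, "z": 0.167, "wx": 0, "wy": 0, "wz": 0, "jaw": 1}, {"x": 0, "y": 0, "z": 0.167, "wx": 0, "wy": 0, "wz": 0, "jaw": 1}]'

```text
time_s: 2.95
tool_pos: [0.4236, 0.0605, 0.0373]
ee_rot: [0.635, 0.773, -0.001, -0.001]
contact_force: [0.2, 0.5, -0.1]
grip_width: 0.0001
```

Run:
```python
from h import *
print(robot.read_state()['joint_pos'])
cap('scene','s2');cap('top','t2')
a=cv2.imread('pics/s2.png')[100:400,150:450];b=cv2.imread('pics/t2.png')[150:450,220:520]
p=np.hstack([a,b]); cv2.imwrite('pics/c4.png',cv2.resize(p,None,fx=1.33,fy=1.33))
```

```text
[ 0.37344004  0.42017689 -0.67563049  2.19573869  0.42777395  0.65876931
  1.16112855]
```

View pics/c4.png

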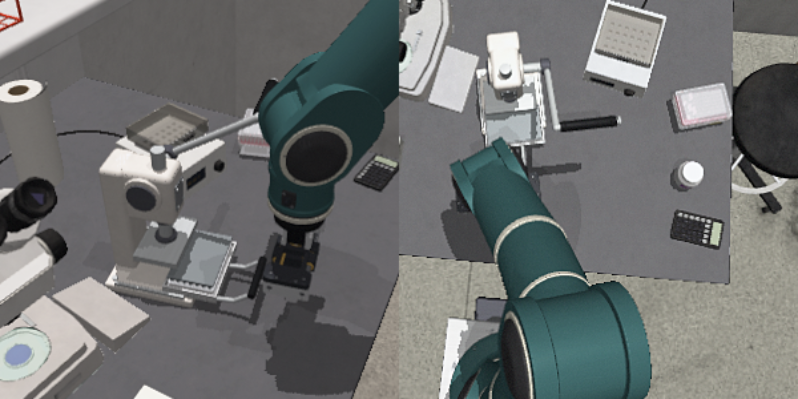

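The arm clears the lever: the grip's left end is at about (560,125) in the top crop and the wrist's edge at about (520,150). I'll push along tool +y, in stages.

Request:
drive_tool --motion '[{"x": 0, "y": 0.02, "z": 0, "wx": 0, "wy": 0, "wz": 0, "jaw": 1}, {"x": 0, "y": 0.035, "z": 0, "wx": 0, "wy": 0, "wz": 0, "jaw": 1}, {"x": 0, "y": 0.043, "z": 0, "wx": 0, "wy": 0, "wz": 0, "jaw": 1}, {"x": 0, "y": 0.05, "z": 0, "wx": 0, "wy": 0, "wz": 0, "jaw": 1}, {"x": 0, "y": 0.057, "z": 0, "wx": 0, "wy": 0, "wz": 0, "jaw": 1}, {"x": 0, "y": 0.064, "z": 0, "wx": 0, "wy": 0, "wz": 0, "jaw": 1}, {"x": 0, "y": 0.071, "z": 0, "wx": 0, "wy": 0, "wz": 0, "jaw": 1}, {"x": 0, "y": 0.078, "z": 0, "wx": 0, "wy": 0, "wz": 0, "jaw": 1}, {"x": 0, "y": 0.085, "z": 0, "wx": 0, "wy": 0, "wz": 0, "jaw": 1}, {"x": 0, "y": 0.092, "z": 0, "wx": 0, "wy": 0, "wz": 0, "jaw": 1}, {"x": 0, "y": 0.098, "z": 0, "wx": 0, "wy": 0, "wz": 0, "jaw": 1}]'

```text
time_s: 4.42
tool_pos: [0.5212, 0.0798, 0.0384]
ee_rot: [0.634, 0.774, 0.0, -0.0]
contact_force: [-2.8, 0.2, 1.7]
grip_width: 0.0004
```

Run:
```python
from h import *
s=robot.read_state();print(s['joint_pos'],RP.T@(s['tool_pos']-O),RP.T@s['contact_force'])
cap('scene','s3');cap('top','t3')
a=cv2.imread('pics/s3.png')[100:400,150:450];b=cv2.imread('pics/t3.png')[150:450,220:520]
p=np.hstack([a,b]); cv2.imwrite('pics/c5.png',cv2.resize(p,None,fx=1.33,fy=1.33))
```

```text
[ 0.29925908  0.55753013 -0.63532179  1.96497528  0.46851807  0.76829974
  1.16024887] [-0.13666933  0.04456991  0.0384088 ] [-2.68510569  0.70742872  1.67801381]
```

View pics/c5.png

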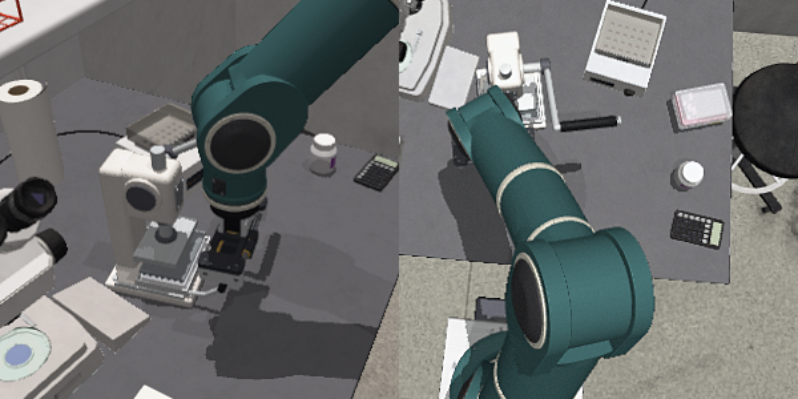

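The tray is moving: 2.7 N of resistance and about 12 mm left to go. I'll go on gently to the stop.

Request:
drive_tool --motion '[{"x": 0, "y": 0.004, "z": 0, "wx": 0, "wy": 0, "wz": 0, "jaw": 1}, {"x": 0, "y": 0.007, "z": 0, "wx": 0, "wy": 0, "wz": 0, "jaw": 1}, {"x": 0, "y": 0.01, "z": 0, "wx": 0, "wy": 0, "wz": 0, "jaw": 1}, {"x": 0, "y": 0.012, "z": 0, "wx": 0, "wy": 0, "wz": 0, "jaw": 1}, {"x": 0, "y": 0.012, "z": 0, "wx": 0, "wy": 0, "wz": 0, "jaw": 1}]'

```text
time_s: 5.15
tool_pos: [0.5324, 0.0819, 0.0383]
ee_rot: [0.634, 0.774, -0.0, -0.0]
contact_force: [-4.1, 0.4, 1.4]
grip_width: 0.0003
```

Run:
```python
from h import *
s=robot.read_state();print(RP.T@(s['tool_pos']-O),RP.T@s['contact_force'])
```

```text
[-0.12534127  0.04445742  0.03834311] [-3.9506463   1.1926681   1.40871725]
```

Request:
drive_tool --motion '[{"x": 0, "y": 0.001, "z": 0, "wx": 0, "wy": 0, "wz": 0, "jaw": 1}, {"x": 0, "y": 0.002, "z": 0, "wx": 0, "wy": 0, "wz": 0, "jaw": 1}, {"x": 0, "y": 0.003, "z": 0, "wx": 0, "wy": 0, "wz": 0, "jaw": 1}, {"x": 0, "y": 0.003, "z": 0, "wx": 0, "wy": 0, "wz": 0, "jaw": 1}]'

```text
time_s: 5.65
tool_pos: [0.5326, 0.082, 0.038]
ee_rot: [0.634, 0.774, -0.003, -0.001]
contact_force: [-23.3, -3.1, 16.0]
grip_width: 0.0006
```

Run:
```python
from h import *
s=robot.read_state();print(RP.T@(s['tool_pos']-O),RP.T@s['contact_force'])
```

```text
[-0.12510198  0.04444305  0.03797117] [-23.50406814   1.51497276  16.03289042]
```

The force rose to 23 N with no further motion and the TCP at press x = -0.125, which is where home should be. So the tray is in and the pose estimate is confirmed. I'll back off, go up and open.

Request:
drive_tool --motion '[{"x": 0, "y": -0.01, "z": 0, "wx": 0, "wy": 0, "wz": 0, "jaw": 1}, {"x": 0, "y": -0.04, "z": 0, "wx": 0, "wy": 0, "wz": 0, "jaw": 1}, {"x": 0, "y": -0.08, "z": 0, "wx": 0, "wy": 0, "wz": 0, "jaw": 1}, {"x": 0, "y": -0.11, "z": -0.03, "wx": 0, "wy": 0, "wz": 0, "jaw": 1}, {"x": 0, "y": -0.12, "z": -0.08, "wx": 0, "wy": 0, "wz": 0, "jaw": 0}, {"x": 0, "y": -0.12, "z": -0.13, "wx": 0, "wy": 0, "wz": 0, "jaw": -1}, {"x": 0, "y": -0.12, "z": -0.18, "wx": 0, "wy": 0, "wz": 0, "jaw": -1}, {"x": 0, "y": -0.12, "z": -0.23, "wx": 0, "wy": 0, "wz": 0, "jaw": -1}, {"x": 0, "y": -0.12, "z": -0.28, "wx": 0, "wy": 0, "wz": 0, "jaw": -1}, {"x": 0, "y": -0.12, "z": -0.33, "wx": 0, "wy": 0, "wz": 0, "jaw": -1}, {"x": 0, "y": -0.12, "z": -0.35, "wx": 0, "wy": 0, "wz": 0, "jaw": -1}, {"x": 0, "y": -0.12, "z": -0.35, "wx": 0, "wy": 0, "wz": 0, "jaw": -1}]'

```text
time_s: 7.15
tool_pos: [0.4185, 0.0589, 0.3895]
ee_rot: [0.634, 0.773, 0.001, 0.001]
contact_force: [-0.0, -0.2, -0.1]
grip_width: 0.0771
```

Run:
```python
from h import *
s=robot.read_state();print(s['joint_pos'],RP.T@(s['tool_pos']-O))
print(delta(W([-.141,-.155,.388]),yaw))
p,d=cap('top','t4')
a=cv2.imread('pics/t4.png')[150:400,220:520]; cv2.imwrite('pics/c6.png',cv2.resize(a,None,fx=2.4,fy=2.4))
```

```text
[ 0.67527096 -0.09495171 -0.80998147  1.77888005 -0.06818612  1.42568497
  1.64590407] [-0.2414954   0.04430966  0.38947728]
(array([-0.1993,  0.1005,  0.0021]), array([ 3.4000e-03, -1.1000e-03,  1.5707e+00]))
```

View pics/c6.png

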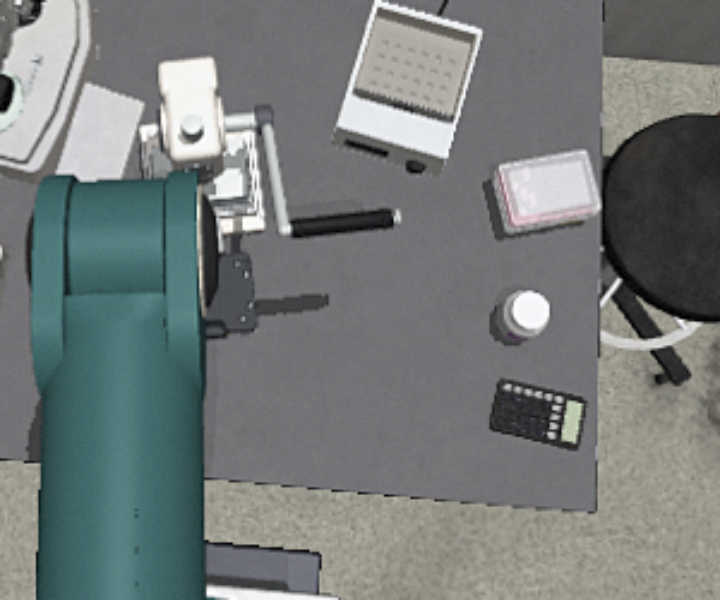

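The lever is at rest, with its grip at about (340,222) in the crop. The wrist is clear and the bar is hidden by the arm. Next I'll move to above the grip, turning 90° so that the jaws open along press x.

Request:
drive_tool --motion '[{"x": -0.02, "y": 0.01, "z": 0, "wx": 0, "wy": 0, "wz": 0.18, "jaw": -1}, {"x": -0.05, "y": 0.025, "z": 0, "wx": 0, "wy": 0, "wz": 0.36, "jaw": -1}, {"x": -0.08, "y": 0.04, "z": 0, "wx": 0, "wy": 0, "wz": 0.54, "jaw": -1}, {"x": -0.11, "y": 0.055, "z": 0, "wx": 0, "wy": 0, "wz": 0.72, "jaw": -1}, {"x": -0.14, "y": 0.07, "z": 0, "wx": 0, "wy": 0, "wz": 0.9, "jaw": -1}, {"x": -0.165, "y": 0.083, "z": 0, "wx": 0, "wy": 0, "wz": 1.08, "jaw": -1}, {"x": -0.185, "y": 0.093, "z": 0, "wx": 0, "wy": 0, "wz": 1.26, "jaw": -1}, {"x": -0.199, "y": 0.1, "z": 0, "wx": 0, "wy": 0, "wz": 1.44, "jaw": -1}, {"x": -0.199, "y": 0.1, "z": 0, "wx": 0, "wy": 0, "wz": 1.57, "jaw": -1}, {"x": -0.199, "y": 0.1, "z": 0, "wx": 0, "wy": 0, "wz": 1.57, "jaw": -1}]'

```text
time_s: 8.45
tool_pos: [0.555, -0.1163, 0.3872]
ee_rot: [0.995, 0.1, -0.001, -0.0]
contact_force: [-0.4, 0.4, 0.0]
grip_width: 0.0938
```

Run:
```python
from h import *
s=robot.read_state();print(s['joint_pos'],RP.T@(s['tool_pos']-O))
I=info('wrist'); p,d=cap('wrist','w5')
P,u,v=cloud('wrist',d,I); Q=(P-O)@RP; col=p[v,u].max(1)
m=(col<80)&(abs(Q[:,0]+.141)<.04)&(Q[:,1]<-.09)&(Q[:,1]>-.21)&(P[:,2]>.27)&(P[:,2]<.32)
print(m.sum(),np.median(Q[m],0),np.percentile(Q[m],[2,98],0)); print(delta(W([-.141,-.155,.282]),yaw))
```

```text
[ 0.66455177  0.25149246 -0.63754096  1.47915115  0.14908819  1.461495
  0.22575969] [-0.14215923 -0.15430144  0.3871612 ]
3761 [-0.13707561 -0.14426354  0.31104415] [[-0.14739315 -0.20063875  0.30324958]
 [-0.12683306 -0.09646564  0.31345716]]
(array([0.0013, 0.0008, 0.1055]), array([-0.0005,  0.001 ,  0.0045]))
```

View pics/w5.png

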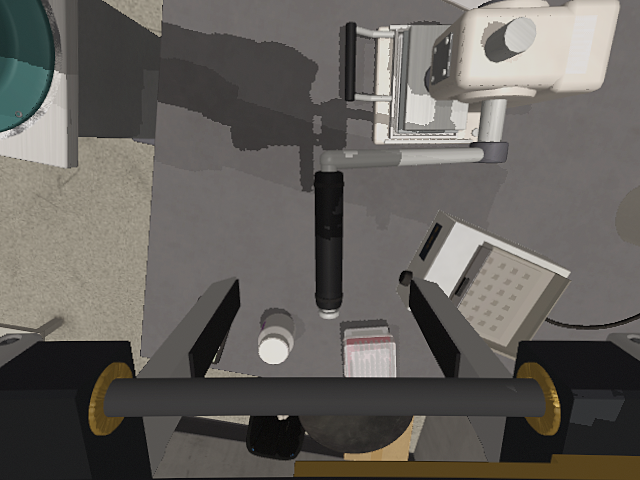

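The wrist view shows the grip at (328,240), centred between the open fingers at about (225,330) and (430,330), and the bar tucked in at (350,62). The wrist depth puts the grip's centre at press (-0.137..-0.141, -0.149, 0.301). I'll go down around it and close.

Request:
drive_tool --motion '[{"x": 0.001, "y": 0, "z": 0.04, "wx": 0, "wy": 0, "wz": 0, "jaw": -1}, {"x": 0.003, "y": 0, "z": 0.07, "wx": 0, "wy": 0, "wz": 0, "jaw": -1}, {"x": 0.003, "y": 0, "z": 0.095, "wx": 0, "wy": 0, "wz": 0, "jaw": -1}, {"x": 0.003, "y": 0, "z": 0.107, "wx": 0, "wy": 0, "wz": 0, "jaw": -1}, {"x": 0.003, "y": 0, "z": 0.107, "wx": 0, "wy": 0, "wz": 0, "jaw": 0}, {"x": 0.003, "y": 0, "z": 0.107, "wx": 0, "wy": 0, "wz": 0, "jaw": 0.35}, {"x": 0.003, "y": 0, "z": 0.107, "wx": 0, "wy": 0, "wz": 0, "jaw": 0.35}, {"x": 0.003, "y": 0, "z": 0.107, "wx": 0, "wy": 0, "wz": 0, "jaw": 0.35}]' --force 25

```text
time_s: 9.5
tool_pos: [0.5582, -0.1159, 0.2819]
ee_rot: [0.995, 0.099, 0.0, 0.0]
contact_force: [-0.5, 0.3, -0.0]
grip_width: 0.0573
```

Request:
drive_tool --motion '[{"x": 0, "y": 0, "z": 0, "wx": 0, "wy": 0, "wz": 0, "jaw": 0.5}, {"x": 0, "y": 0, "z": 0, "wx": 0, "wy": 0, "wz": 0, "jaw": 0.6}, {"x": 0, "y": 0, "z": 0, "wx": 0, "wy": 0, "wz": 0, "jaw": 1}, {"x": 0, "y": 0, "z": 0, "wx": 0, "wy": 0, "wz": 0, "jaw": 1}, {"x": 0, "y": 0, "z": 0, "wx": 0, "wy": 0, "wz": 0, "jaw": 1}]' --force 25

```text
time_s: 10.12
tool_pos: [0.5583, -0.1158, 0.2815]
ee_rot: [0.995, 0.099, 0.0, -0.0]
contact_force: [3.8, 0.9, -1.3]
grip_width: 0.0209
```

Run:
```python
from h import *
s=robot.read_state();print(RP.T@(s['tool_pos']-O),RP.T@s['contact_force'],s['grip_width'])
for q in np.arange(0,1.051,.05): print(round(q,2), np.round([-.19*(np.cos(.56-q)-np.cos(.56)), .19*(np.sin(.56)-np.sin(.56-q))],4))
```

```text
[-0.13881491 -0.15453707  0.28148708] [ 3.90033407  0.1843231  -1.28825765] 0.020900361259549752
0.0 [-0.  0.]
0.05 [-0.0048  0.0082]
0.1 [-0.0093  0.0166]
0.15 [-0.0133  0.0252]
0.2 [-0.0168  0.034 ]
0.25 [-0.02   0.043]
0.3 [-0.0226  0.0521]
0.35 [-0.0248  0.0613]
0.4 [-0.0266  0.0707]
0.45 [-0.0279  0.0801]
0.5 [-0.0287  0.0895]
0.55 [-0.029  0.099]
0.6 [-0.0289  0.1085]
0.65 [-0.0283  0.118 ]
0.7 [-0.0272  0.1274]
0.75 [-0.0256  0.1368]
0.8 [-0.0236  0.1461]
0.85 [-0.0211  0.1553]
0.9 [-0.0181  0.1643]
0.95 [-0.0148  0.1732]
1.0 [-0.0109  0.1819]
1.05 [-0.0067  0.1903]
```

Gripped, with the width at 21 mm. I'll pull along the arc to q≈0.9.

Request:
drive_tool --motion '[{"x": -0.0048, "y": 0, "z": 0.0082, "wx": 0, "wy": 0, "wz": 0, "jaw": 1}, {"x": -0.0093, "y": 0, "z": 0.0166, "wx": 0, "wy": 0, "wz": 0, "jaw": 1}, {"x": -0.0133, "y": 0, "z": 0.0252, "wx": 0, "wy": 0, "wz": 0, "jaw": 1}, {"x": -0.0168, "y": 0, "z": 0.034, "wx": 0, "wy": 0, "wz": 0, "jaw": 1}, {"x": -0.02, "y": 0, "z": 0.043, "wx": 0, "wy": 0, "wz": 0, "jaw": 1}, {"x": -0.0226, "y": 0, "z": 0.0521, "wx": 0, "wy": 0, "wz": 0, "jaw": 1}, {"x": -0.0248, "y": 0, "z": 0.0613, "wx": 0, "wy": 0, "wz": 0, "jaw": 1}, {"x": -0.0266, "y": 0, "z": 0.0707, "wx": 0, "wy": 0, "wz": 0, "jaw": 1}, {"x": -0.0279, "y": 0, "z": 0.0801, "wx": 0, "wy": 0, "wz": 0, "jaw": 1}, {"x": -0.0287, "y": 0, "z": 0.0895, "wx": 0, "wy": 0, "wz": 0, "jaw": 1}, {"x": -0.029, "y": 0, "z": 0.099, "wx": 0, "wy": 0, "wz": 0, "jaw": 1}, {"x": -0.0289, "y": 0, "z": 0.1085, "wx": 0, "wy": 0, "wz": 0, "jaw": 1}, {"x": -0.0283, "y": 0, "z": 0.118, "wx": 0, "wy": 0, "wz": 0, "jaw": 1}, {"x": -0.0272, "y": 0, "z": 0.1274, "wx": 0, "wy": 0, "wz": 0, "jaw": 1}, {"x": -0.0256, "y": 0, "z": 0.1368, "wx": 0, "wy": 0, "wz": 0, "jaw": 1}, {"x": -0.0236, "y": 0, "z": 0.1461, "wx": 0, "wy": 0, "wz": 0, "jaw": 1}, {"x": -0.0211, "y": 0, "z": 0.1553, "wx": 0, "wy": 0, "wz": 0, "jaw": 1}, {"x": -0.0181, "y": 0, "z": 0.1643, "wx": 0, "wy": 0, "wz": 0, "jaw": 1}]' --force 30

```text
time_s: 12.38
tool_pos: [0.5405, -0.1196, 0.1172]
ee_rot: [0.995, 0.099, 0.0, 0.0]
contact_force: [0.7, 0.5, 13.4]
grip_width: 0.0209
```

Run:
```python
from h import *
s=robot.read_state();t=RP.T@(s['tool_pos']-O);print(t,t-[-.1388,-.1545,.2815],RP.T@s['contact_force'],s['grip_width'])
cap('scene','s6')
a=cv2.imread('pics/s6.png')[100:400,150:450]; cv2.imwrite('pics/c7.png',cv2.resize(a,None,fx=2,fy=2))
```

```text
[-0.1570401  -0.15468251  0.11718615] [-0.0182401  -0.00018251 -0.16431385] [ 0.76334191  0.39769497 13.38675479] 0.020942344080822003
```

View pics/c7.png

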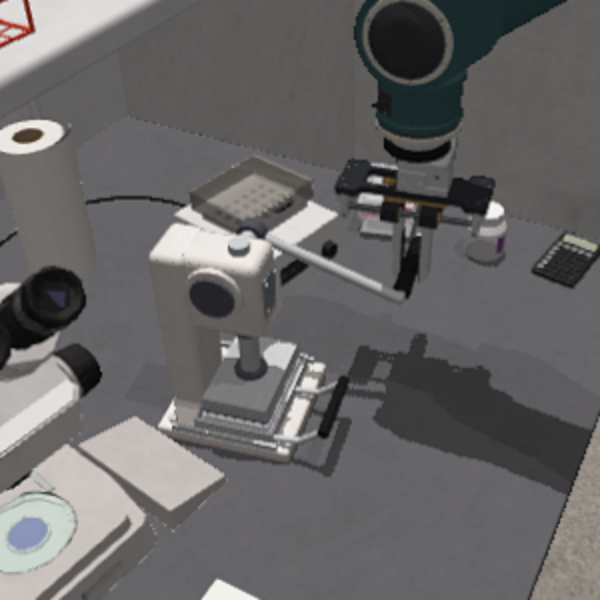

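The grip is held at the jaws, about (408,270) in the crop. The ram is down on the mat at (248,370) and the tray is in. I'll continue to the stop.

Request:
drive_tool --motion '[{"x": 0.0016, "y": 0, "z": 0.0045, "wx": 0, "wy": 0, "wz": 0, "jaw": 1}, {"x": 0.0033, "y": 0, "z": 0.0089, "wx": 0, "wy": 0, "wz": 0, "jaw": 1}, {"x": 0.0052, "y": 0, "z": 0.0133, "wx": 0, "wy": 0, "wz": 0, "jaw": 1}, {"x": 0.0072, "y": 0, "z": 0.0176, "wx": 0, "wy": 0, "wz": 0, "jaw": 1}, {"x": 0.0072, "y": 0, "z": 0.0176, "wx": 0, "wy": 0, "wz": 0, "jaw": 1}]' --force 30

```text
time_s: 13.05
tool_pos: [0.5475, -0.1181, 0.0996]
ee_rot: [0.995, 0.099, 0.0, 0.0]
contact_force: [0.1, 1.1, 11.3]
grip_width: 0.0209
```

Request:
drive_tool --motion '[{"x": 0.0008, "y": 0, "z": 0.0017, "wx": 0, "wy": 0, "wz": 0, "jaw": 1}, {"x": 0.0016, "y": 0, "z": 0.0034, "wx": 0, "wy": 0, "wz": 0, "jaw": 1}, {"x": 0.0016, "y": 0, "z": 0.0034, "wx": 0, "wy": 0, "wz": 0, "jaw": 1}]' --force 30

```text
time_s: 13.42
tool_pos: [0.5481, -0.1181, 0.097]
ee_rot: [0.995, 0.099, -0.001, 0.001]
contact_force: [-13.3, 0.0, 32.0]
grip_width: 0.0211
```

Run:
```python
from h import *
s=robot.read_state();t=RP.T@(s['tool_pos']-O);print(t,t-[-.1388,-.1545,.2815],RP.T@s['contact_force'],s['grip_width'])
```

```text
[-0.14925444 -0.15473334  0.09703771] [-0.01045444 -0.00023334 -0.18446229] [-13.07371482   2.64167126  32.00568086] 0.021104197810166887
```

Run:
```python
from h import *
cap('scene','s7');s=robot.read_state();print(s['tool_pos'],s['contact_force'])
a=cv2.imread('pics/s7.png')[180:340,220:380];b=cv2.imread('pics/s6.png')[180:340,220:380]; cv2.imwrite('pics/c8.png',cv2.resize(np.hstack([b,a]),None,fx=2.5,fy=2.5,interpolation=cv2.INTER_CUBIC))
for q in np.arange(1,-.01,-.05): print(round(q,2), np.round([-.19*(np.cos(.56-q)-np.cos(-.44)), .19*(np.sin(-.44)-np.sin(.56-q))],4))
```

```text
[ 0.54807326 -0.11807223  0.09702911] [-13.67343366   0.30240082  32.20891484]
1.0 [-0. -0.]
0.95 [-0.0038 -0.0087]
0.9 [-0.0072 -0.0176]
0.85 [-0.0102 -0.0266]
0.8 [-0.0127 -0.0358]
0.75 [-0.0147 -0.045 ]
0.7 [-0.0162 -0.0544]
0.65 [-0.0173 -0.0639]
0.6 [-0.0179 -0.0733]
0.55 [-0.0181 -0.0828]
0.5 [-0.0178 -0.0923]
0.45 [-0.0169 -0.1018]
0.4 [-0.0157 -0.1112]
0.35 [-0.0139 -0.1205]
0.3 [-0.0117 -0.1298]
0.25 [-0.009  -0.1389]
0.2 [-0.0059 -0.1479]
0.15 [-0.0024 -0.1567]
0.1 [ 0.0017 -0.1653]
0.05 [ 0.0061 -0.1737]
-0.0 [ 0.0109 -0.1819]
```

View pics/c8.png

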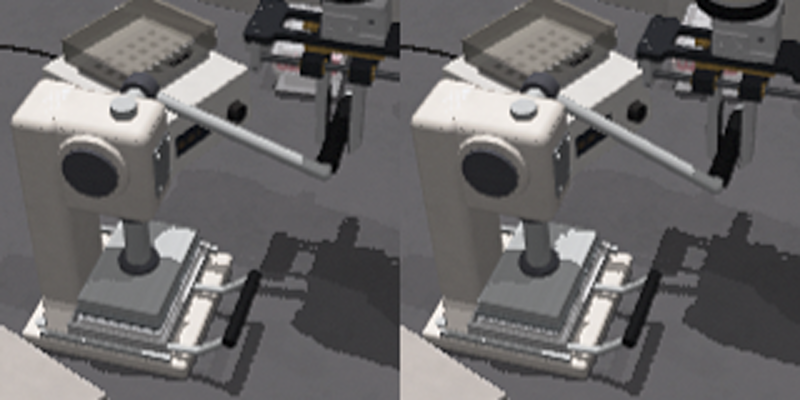

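On the right (q at the stop) the ram plate and mat are lower than on the left (q=0.9), and the force has risen sharply to 32 N, so the stop is reached. Next I'll ease it back up at about 0.2 rad/s.

Run:
```python
import numpy as np
for q in np.arange(.975,-.01,-.025): print(round(q,3), np.round([-.19*(np.cos(.56-q)-np.cos(.56))+.0093, .19*(np.sin(.56)-np.sin(.56-q))-.1853],4))
```

```text
0.975 [-0.0036 -0.0078]
0.95 [-0.0055 -0.0121]
0.925 [-0.0072 -0.0166]
0.9 [-0.0088 -0.021 ]
0.875 [-0.0104 -0.0255]
0.85 [-0.0118 -0.03  ]
0.825 [-0.0131 -0.0346]
0.8 [-0.0143 -0.0392]
0.775 [-0.0153 -0.0438]
0.75 [-0.0163 -0.0485]
0.725 [-0.0171 -0.0532]
0.7 [-0.0179 -0.0579]
0.675 [-0.0185 -0.0626]
0.65 [-0.019  -0.0673]
0.625 [-0.0193 -0.072 ]
0.6 [-0.0196 -0.0768]
0.575 [-0.0197 -0.0815]
0.55 [-0.0197 -0.0863]
0.525 [-0.0196 -0.091 ]
0.5 [-0.0194 -0.0958]
0.475 [-0.019  -0.1005]
0.45 [-0.0186 -0.1052]
0.425 [-0.018  -0.1099]
0.4 [-0.0173 -0.1146]
0.375 [-0.0165 -0.1193]
0.35 [-0.0155 -0.124 ]
0.325 [-0.0145 -0.1286]
0.3 [-0.0133 -0.1332]
0.275 [-0.0121 -0.1378]
0.25 [-0.0107 -0.1423]
0.225 [-0.0092 -0.1468]
0.2 [-0.0075 -0.1513]
0.175 [-0.0058 -0.1557]
0.15 [-0.004  -0.1601]
0.125 [-0.002  -0.1644]
0.1 [ 0.     -0.1687]
0.075 [ 0.0022 -0.173 ]
0.05 [ 0.0045 -0.1771]
0.025 [ 0.0068 -0.1812]
-0.0 [ 0.0093 -0.1853]
```

Request:
drive_tool --motion '[{"x": -0.0018, "y": 0, "z": -0.0039, "wx": 0, "wy": 0, "wz": 0, "jaw": 1}, {"x": -0.0036, "y": 0, "z": -0.0078, "wx": 0, "wy": 0, "wz": 0, "jaw": 1}, {"x": -0.0055, "y": 0, "z": -0.0121, "wx": 0, "wy": 0, "wz": 0, "jaw": 1}, {"x": -0.0072, "y": 0, "z": -0.0166, "wx": 0, "wy": 0, "wz": 0, "jaw": 1}, {"x": -0.0088, "y": 0, "z": -0.021, "wx": 0, "wy": 0, "wz": 0, "jaw": 1}, {"x": -0.0104, "y": 0, "z": -0.0255, "wx": 0, "wy": 0, "wz": 0, "jaw": 1}, {"x": -0.0118, "y": 0, "z": -0.03, "wx": 0, "wy": 0, "wz": 0, "jaw": 1}, {"x": -0.0131, "y": 0, "z": -0.0346, "wx": 0, "wy": 0, "wz": 0, "jaw": 1}, {"x": -0.0143, "y": 0, "z": -0.0392, "wx": 0, "wy": 0, "wz": 0, "jaw": 1}, {"x": -0.0153, "y": 0, "z": -0.0438, "wx": 0, "wy": 0, "wz": 0, "jaw": 1}, {"x": -0.0163, "y": 0, "z": -0.0485, "wx": 0, "wy": 0, "wz": 0, "jaw": 1}, {"x": -0.0171, "y": 0, "z": -0.0532, "wx": 0, "wy": 0, "wz": 0, "jaw": 1}, {"x": -0.0179, "y": 0, "z": -0.0579, "wx": 0, "wy": 0, "wz": 0, "jaw": 1}, {"x": -0.0185, "y": 0, "z": -0.0626, "wx": 0, "wy": 0, "wz": 0, "jaw": 1}, {"x": -0.019, "y": 0, "z": -0.0673, "wx": 0, "wy": 0, "wz": 0, "jaw": 1}, {"x": -0.0193, "y": 0, "z": -0.072, "wx": 0, "wy": 0, "wz": 0, "jaw": 1}, {"x": -0.0196, "y": 0, "z": -0.0768, "wx": 0, "wy": 0, "wz": 0, "jaw": 1}, {"x": -0.0197, "y": 0, "z": -0.0815, "wx": 0, "wy": 0, "wz": 0, "jaw": 1}, {"x": -0.0197, "y": 0, "z": -0.0863, "wx": 0, "wy": 0, "wz": 0, "jaw": 1}]' --force 30

```text
time_s: 15.85
tool_pos: [0.5299, -0.1217, 0.1827]
ee_rot: [0.995, 0.099, 0.0, 0.0]
contact_force: [4.5, -0.6, 7.4]
grip_width: 0.0217
```

Run:
```python
from h import *
s=robot.read_state();t=RP.T@(s['tool_pos']-O);print(t,t-[-.1388,-.1545,.2815],RP.T@s['contact_force'],s['grip_width'])
for q in np.arange(.525,-.01,-.025): print(round(q,3), np.round([-.19*(np.cos(.56-q)-np.cos(.01)), .19*(np.sin(.01)-np.sin(.56-q))],4))
```

```text
[-0.16783571 -0.1547367   0.18274114] [-0.02903571 -0.0002367  -0.09875886] [ 4.26389967 -1.4253164   7.38917219] 0.02167031072515145
0.525 [ 0.0001 -0.0047]
0.5 [ 0.0003 -0.0095]
0.475 [ 0.0007 -0.0142]
0.45 [ 0.0011 -0.019 ]
0.425 [ 0.0017 -0.0237]
0.4 [ 0.0024 -0.0284]
0.375 [ 0.0032 -0.033 ]
0.35 [ 0.0042 -0.0377]
0.325 [ 0.0052 -0.0423]
0.3 [ 0.0064 -0.0469]
0.275 [ 0.0077 -0.0515]
0.25 [ 0.009  -0.0561]
0.225 [ 0.0106 -0.0606]
0.2 [ 0.0122 -0.065 ]
0.175 [ 0.0139 -0.0695]
0.15 [ 0.0157 -0.0738]
0.125 [ 0.0177 -0.0782]
0.1 [ 0.0197 -0.0825]
0.075 [ 0.0219 -0.0867]
0.05 [ 0.0242 -0.0909]
0.025 [ 0.0265 -0.095 ]
-0.0 [ 0.029 -0.099]
```

Still with the lever: 7.4 N upward and the width at 21.7 mm. Now the second half.

Request:
drive_tool --motion '[{"x": 0.0001, "y": 0, "z": -0.0047, "wx": 0, "wy": 0, "wz": 0, "jaw": 1}, {"x": 0.0003, "y": 0, "z": -0.0095, "wx": 0, "wy": 0, "wz": 0, "jaw": 1}, {"x": 0.0007, "y": 0, "z": -0.0142, "wx": 0, "wy": 0, "wz": 0, "jaw": 1}, {"x": 0.0011, "y": 0, "z": -0.019, "wx": 0, "wy": 0, "wz": 0, "jaw": 1}, {"x": 0.0017, "y": 0, "z": -0.0237, "wx": 0, "wy": 0, "wz": 0, "jaw": 1}, {"x": 0.0024, "y": 0, "z": -0.0284, "wx": 0, "wy": 0, "wz": 0, "jaw": 1}, {"x": 0.0032, "y": 0, "z": -0.033, "wx": 0, "wy": 0, "wz": 0, "jaw": 1}, {"x": 0.0042, "y": 0, "z": -0.0377, "wx": 0, "wy": 0, "wz": 0, "jaw": 1}, {"x": 0.0052, "y": 0, "z": -0.0423, "wx": 0, "wy": 0, "wz": 0, "jaw": 1}, {"x": 0.0064, "y": 0, "z": -0.0469, "wx": 0, "wy": 0, "wz": 0, "jaw": 1}, {"x": 0.0077, "y": 0, "z": -0.0515, "wx": 0, "wy": 0, "wz": 0, "jaw": 1}, {"x": 0.009, "y": 0, "z": -0.0561, "wx": 0, "wy": 0, "wz": 0, "jaw": 1}, {"x": 0.0106, "y": 0, "z": -0.0606, "wx": 0, "wy": 0, "wz": 0, "jaw": 1}, {"x": 0.0122, "y": 0, "z": -0.065, "wx": 0, "wy": 0, "wz": 0, "jaw": 1}, {"x": 0.0139, "y": 0, "z": -0.0695, "wx": 0, "wy": 0, "wz": 0, "jaw": 1}, {"x": 0.0157, "y": 0, "z": -0.0738, "wx": 0, "wy": 0, "wz": 0, "jaw": 1}, {"x": 0.0177, "y": 0, "z": -0.0782, "wx": 0, "wy": 0, "wz": 0, "jaw": 1}, {"x": 0.0197, "y": 0, "z": -0.0825, "wx": 0, "wy": 0, "wz": 0, "jaw": 1}, {"x": 0.0219, "y": 0, "z": -0.0867, "wx": 0, "wy": 0, "wz": 0, "jaw": 1}, {"x": 0.0242, "y": 0, "z": -0.0909, "wx": 0, "wy": 0, "wz": 0, "jaw": 1}]' --force 30

```text
time_s: 18.35
tool_pos: [0.5542, -0.1167, 0.2733]
ee_rot: [0.995, 0.099, 0.001, -0.0]
contact_force: [11.4, 0.7, -2.3]
grip_width: 0.0213
```

Request:
drive_tool --motion '[{"x": 0.0012, "y": 0, "z": -0.002, "wx": 0, "wy": 0, "wz": 0, "jaw": 1}, {"x": 0.0024, "y": 0, "z": -0.0041, "wx": 0, "wy": 0, "wz": 0, "jaw": 1}, {"x": 0.0036, "y": 0, "z": -0.006, "wx": 0, "wy": 0, "wz": 0, "jaw": 1}, {"x": 0.0048, "y": 0, "z": -0.0081, "wx": 0, "wy": 0, "wz": 0, "jaw": 1}, {"x": 0.0048, "y": 0, "z": -0.0081, "wx": 0, "wy": 0, "wz": 0, "jaw": 1}]' --force 30

```text
time_s: 18.98
tool_pos: [0.5582, -0.1159, 0.2803]
ee_rot: [0.995, 0.099, 0.0, -0.0]
contact_force: [10.2, -0.5, -9.4]
grip_width: 0.0211
```

Run:
```python
from h import *
s=robot.read_state();t=RP.T@(s['tool_pos']-O);print(t,t-[-.1388,-.1545,.2815],RP.T@s['contact_force'],s['grip_width'])
```

```text
[-0.13886868 -0.15455547  0.28032277] [-6.86785497e-05 -5.54650201e-05 -1.17722590e-03] [ 9.87542925 -2.53706178 -9.35417461] 0.02111082382863826
```

The lever now pushes the tool back down (-9 N), so it rests against its upper stop. I'll open, rise clear and check.

Request:
drive_tool --motion '[{"x": 0, "y": 0, "z": 0.001, "wx": 0, "wy": 0, "wz": 0, "jaw": 0.5}, {"x": 0, "y": 0, "z": 0.001, "wx": 0, "wy": 0, "wz": 0, "jaw": 0.2}, {"x": 0, "y": 0, "z": 0.001, "wx": 0, "wy": 0, "wz": 0, "jaw": -0.3}, {"x": 0, "y": 0, "z": 0.001, "wx": 0, "wy": 0, "wz": 0, "jaw": -1}, {"x": 0, "y": 0, "z": 0.001, "wx": 0, "wy": 0, "wz": 0, "jaw": -1}, {"x": 0, "y": 0, "z": 0.001, "wx": 0, "wy": 0, "wz": 0, "jaw": -1}, {"x": 0, "y": 0, "z": 0.001, "wx": 0, "wy": 0, "wz": 0, "jaw": -1}, {"x": 0, "y": 0, "z": -0.02, "wx": 0, "wy": 0, "wz": 0, "jaw": -1}, {"x": 0, "y": 0, "z": -0.05, "wx": 0, "wy": 0, "wz": 0, "jaw": -1}, {"x": 0, "y": 0, "z": -0.09, "wx": 0, "wy": 0, "wz": 0, "jaw": -1}, {"x": 0, "y": 0, "z": -0.12, "wx": 0, "wy": 0, "wz": 0, "jaw": -1}, {"x": 0, "y": 0, "z": -0.12, "wx": 0, "wy": 0, "wz": 0, "jaw": -1}]'

```text
time_s: 20.48
tool_pos: [0.5587, -0.1158, 0.4034]
ee_rot: [0.995, 0.099, 0.001, 0.001]
contact_force: [-0.8, 0.7, -1.0]
grip_width: 0.0943
```

Run:
```python
from h import *
cap('scene','s9'); cap('top','t9')
I=info('wrist'); p,d=cap('wrist','w9')
P,u,v=cloud('wrist',d,I); Q=(P-O)@RP; col=p[v,u].max(1)
m=(col<80)&(abs(Q[:,0]+.141)<.04)&(Q[:,1]<-.09)&(Q[:,1]>-.21)&(P[:,2]>.25)&(P[:,2]<.33)
print('grip',m.sum(),np.median(Q[m],0))
m=(col<80)&(abs(Q[:,0]+.11)<.03)&(abs(Q[:,1]-.025)<.04)&(P[:,2]>.045)&(P[:,2]<.075); print('bar',m.sum(),np.median(Q[m],0))
I=info('scene'); sp=cv2.imread('pics/s9.png'); d=np.load('pics/s9.npy'); P,u,v=cloud('scene',d,I); Q=(P-O)@RP
for f in('s0','s9'):
  d=np.load('pics/%s.npy'%('scene0' if f=='s0' else f)); P,u,v=cloud('scene',d,I); Q=(P-O)@RP
  x0=-.110 if f=='s0' else -.046
  m=(Q[:,0]>x0)&(Q[:,0]<x0+.003+.0)&(abs(Q[:,1]-.025)<.05)&(P[:,2]>.03)&(P[:,2]<.07); print(f,m.sum(),np.percentile(P[m,2],[10,50,90]) if m.sum() else '')
a=sp[130:370,200:420];b=cv2.imread('pics/scene0.png')[130:370,200:420]; cv2.imwrite('pics/c9.png',cv2.resize(np.hstack([b,a]),None,fx=1.8,fy=1.8))
a=cv2.imread('pics/t9.png')[150:370,180:500];b=cv2.imread('pics/top0.png')[150:370,180:500]; cv2.imwrite('pics/c10.png',cv2.resize(np.hstack([b,a]),None,fx=1.25,fy=1.25))
```

```text
grip 3399 [-0.13677497 -0.14456109  0.3109923 ]
bar 686 [-0.10728877  0.02743467  0.0613989 ]
s0 9 [0.03329402 0.03429317 0.03541961]
s9 53 [0.03163976 0.03689676 0.04528849]
```

View pics/c9.png

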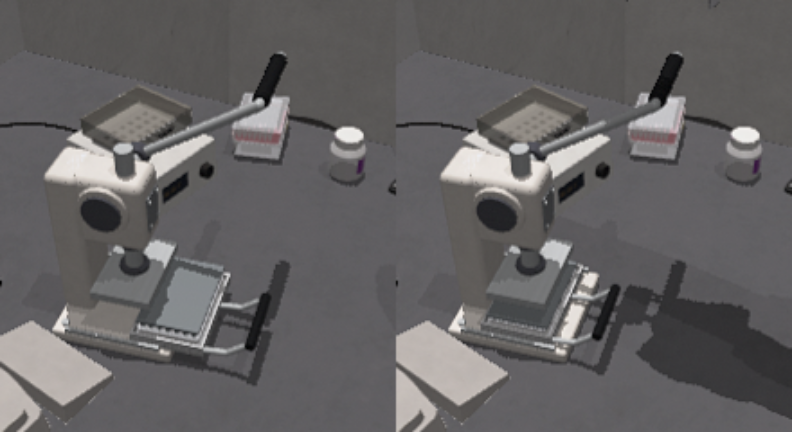

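View pics/c10.png

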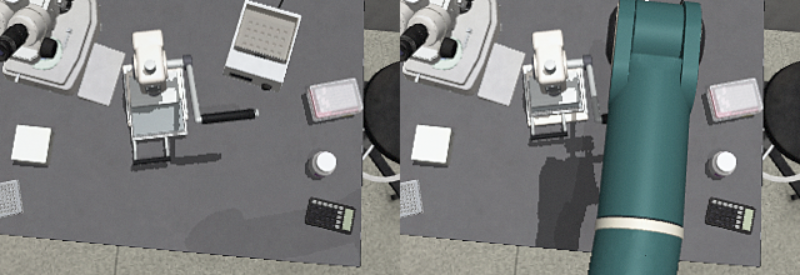

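Run:
```python
from h import *
I=info('scene')
for f,o in(('scene0',.063),('s9',0),('s3',.012)):
  d=np.load('pics/%s.npy'%f); P,u,v=cloud('scene',d,I); Q=(P-O)@RP
  for r in (-.05,-.047,-.044,-.041,-.038):
    x0=r-o
    m=(Q[:,0]>x0)&(Q[:,0]<x0+.003)&(abs(Q[:,1]-.01)<.06)&(P[:,2]>.03)&(P[:,2]<.068); print(f,r,m.sum(),np.round(np.percentile(P[m,2],[10,50,90,98]),4) if m.sum() else '')
```

```text
scene0 -0.05 54 [0.0321 0.0342 0.0363 0.0372]
scene0 -0.047 10 [0.0335 0.0345 0.0354 0.0356]
scene0 -0.044 120 [0.0331 0.0396 0.054  0.0562]
scene0 -0.041 67 [0.0372 0.0528 0.055  0.0558]
scene0 -0.038 52 [0.0389 0.053  0.0547 0.0559]
s9 -0.05 44 [0.0324 0.0347 0.0364 0.0375]
s9 -0.047 18 [0.0309 0.0329 0.0376 0.0441]
s9 -0.044 116 [0.0328 0.0412 0.0466 0.0476]
s9 -0.041 42 [0.0436 0.0454 0.0464 0.047 ]
s9 -0.038 48 [0.0379 0.0449 0.0465 0.0468]
s3 -0.05 36 [0.0317 0.034  0.0353 0.036 ]
s3 -0.047 9 [0.0312 0.0343 0.0351 0.0357]
s3 -0.044 116 [0.0323 0.0395 0.0541 0.0554]
s3 -0.041 83 [0.0368 0.0516 0.0553 0.0564]
s3 -0.038 45 [0.0391 0.0527 0.0557 0.0562]
```

The mat's top measured 54 mm before and 46 mm now, so it is seated. The tray is home, the lever is at rest, the bystanders haven't moved and the arm is clear. I'm handing the job in.

```bash
python3 -c "
from h import *
print(robot.finish_job())"
```

```text
the job is handed in; nothing more can be done
None
```

The well plate is sealed and the job is handed in, about 20.6 s into the 58 s limit; no verdict was reported.

**What I did:**
- **Tray:** I pushed it in with the shut fingers until it met its stop, where the force rose to 23 N with no further motion.
- **Lever down:** I gripped the sleeve and followed its arc down to the stop, where the force rose to 32 N.
- **Lever up:** I eased it back at about 0.2 rad/s, gripping it all the way. I let go only once it was held against its upper stop.

**Last checks:**
- **Cap mat:** its top is 46 mm above the worktop, down from 54 mm, so it is fully seated.
- **Lever:** the grip's top is at 0.311 m, the same as before I moved it.
- **Tray:** the wrist camera puts the bar at press x = -0.107, against -0.110 when home. It read the grip's x about 2 mm high too, so I take this as camera error. The push itself ended at the expected home position.
- **Surroundings:** the jar, tip box and freezer box look unmoved in the pictures, and the gripper is open and clear.

At the lower stop the sleeve slipped about 2–3 mm in the jaws. The grip held and the lever did not spring back.

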